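# Square up the sample dishes on the warming station

### The job

Slide the three blue-lidded sample dishes onto the three orange-framed zones of the warming station, one dish per zone in any order, each centred sideways in its frame and pushed flat against the aluminium stop ledge, so that they form a straight, evenly spaced row. They are full, so keep them flat on the bench (never lift or tip them), and leave the vial, the bottle and the beaker undisturbed.

Things in the scene. Friction and masses are not known exactly. Their poses are not given: they have to be found in the camera images.
- station: warming station fixed to the bench: black glass panel flush with the bench (125 x 350 mm) with 3 orange-framed zones; on its far side an aluminium stop ledge 12 mm high, 14 mm thick, 350 mm long, then a white console 26 mm high with 10 mm high knobs, to 76 mm behind the ledge's face. Origin: middle of the ledge's front face at bench height; x from zones to ledge (away from the robot), y along it, z up
- zoneA (a point): where the centre of a dish's underside belongs in the zone at station y = +106 mm: 43 mm in front of the ledge's front face, at bench height. Axes as the station's. Each zone's frame is 96 mm square (outer edges), touches the ledge, and has stripes 3 mm wide at its two sides; zone pitch 106 mm. Dishes slide freely over the panel's edge
- zoneB (a point): the same point for the middle zone (station y = 0)
- zoneC (a point): the same point for the zone at station y = -106 mm
- dish1: closed square sample dish, 86 x 86 x 22 mm, white below, blue lid with a blank paper label, about 160 g (varies), slides on the bench with ordinary friction. Origin: centre of its underside; x and y parallel to its sides, z up. Starts flat on the bench, between the robot and the zones, at most 0.5 rad askew to the station
- dish2: closed square sample dish, 86 x 86 x 22 mm, white below, blue lid with a blank paper label, about 160 g (varies), slides on the bench with ordinary friction. Origin: centre of its underside; x and y parallel to its sides, z up. Starts flat on the bench, between the robot and the zones, at most 0.5 rad askew to the station
- dish3: closed square sample dish, 86 x 86 x 22 mm, white below, blue lid with a blank paper label, about 160 g (varies), slides on the bench with ordinary friction. Origin: centre of its underside; x and y parallel to its sides, z up. Starts flat on the bench, between the robot and the zones, at most 0.5 rad askew to the station
- vial: bystander: squat glass vial with a red cap, 42 mm diameter, 38 mm high, stands among the dishes; origin: centre of its underside
- bottle: bystander: amber bottle with a black cap, 64 mm diameter, 140 mm high, stands beside the station; origin: centre of its underside
- beaker: bystander: white ceramic beaker, 66 mm diameter, 85 mm high, stands beside the station; origin: centre of its underside
Things that resemble listed ones, but are neither listed nor needed, are in the scene too. What is shaped like the dish3 but pink is not meant. What is shaped like the dish1 but pink is not meant.

How it is judged (in metres and radians):
At the end, for the whole second after the job is handed in: Each of the three zones holds one dish, lying flat and at rest, its centre within 6 mm of the zone's centre sideways and within 4 mm of touching the ledge, its sides within 0.07 rad of square to the ledge; everything released (((x of dish1 in the frame of zoneA between -0.004 and 0.004 m and y of dish1 in the frame of zoneA between -0.006 and 0.006 m and (angle between the x axis of dish1 and the x axis of station, either way round below 0.07 rad or angle between the y axis of dish1 and the x axis of station, either way round below 0.07 rad) and height (world z) of dish1 below 0.004 m and angle between dish1's own z axis and vertical below 0.05 rad and linear speed of dish1 below 0.01 m/s) or (x of dish2 in the frame of zoneA between -0.004 and 0.004 m and y of dish2 in the frame of zoneA between -0.006 and 0.006 m and (angle between the x axis of dish2 and the x axis of station, either way round below 0.07 rad or angle between the y axis of dish2 and the x axis of station, either way round below 0.07 rad) and height (world z) of dish2 below 0.004 m and angle between dish2's own z axis and vertical below 0.05 rad and linear speed of dish2 below 0.01 m/s) or (x of dish3 in the frame of zoneA between -0.004 and 0.004 m and y of dish3 in the frame of zoneA between -0.006 and 0.006 m and (angle between the x axis of dish3 and the x axis of station, either way round below 0.07 rad or angle between the y axis of dish3 and the x axis of station, either way round below 0.07 rad) and height (world z) of dish3 below 0.004 m and angle between dish3's own z axis and vertical below 0.05 rad and linear speed of dish3 below 0.01 m/s)) and ((x of dish1 in the frame of zoneB between -0.004 and 0.004 m and y of dish1 in the frame of zoneB between -0.006 and 0.006 m and (angle between the x axis of dish1 and the x axis of station, either way round below 0.07 rad or angle between the y axis of dish1 and the x axis of station, either way round below 0.07 rad) and height (world z) of dish1 below 0.004 m and angle between dish1's own z axis and vertical below 0.05 rad and linear speed of dish1 below 0.01 m/s) or (x of dish2 in the frame of zoneB between -0.004 and 0.004 m and y of dish2 in the frame of zoneB between -0.006 and 0.006 m and (angle between the x axis of dish2 and the x axis of station, either way round below 0.07 rad or angle between the y axis of dish2 and the x axis of station, either way round below 0.07 rad) and height (world z) of dish2 below 0.004 m and angle between dish2's own z axis and vertical below 0.05 rad and linear speed of dish2 below 0.01 m/s) or (x of dish3 in the frame of zoneB between -0.004 and 0.004 m and y of dish3 in the frame of zoneB between -0.006 and 0.006 m and (angle between the x axis of dish3 and the x axis of station, either way round below 0.07 rad or angle between the y axis of dish3 and the x axis of station, either way round below 0.07 rad) and height (world z) of dish3 below 0.004 m and angle between dish3's own z axis and vertical below 0.05 rad and linear speed of dish3 below 0.01 m/s)) and ((x of dish1 in the frame of zoneC between -0.004 and 0.004 m and y of dish1 in the frame of zoneC between -0.006 and 0.006 m and (angle between the x axis of dish1 and the x axis of station, either way round below 0.07 rad or angle between the y axis of dish1 and the x axis of station, either way round below 0.07 rad) and height (world z) of dish1 below 0.004 m and angle between dish1's own z axis and vertical below 0.05 rad and linear speed of dish1 below 0.01 m/s) or (x of dish2 in the frame of zoneC between -0.004 and 0.004 m and y of dish2 in the frame of zoneC between -0.006 and 0.006 m and (angle between the x axis of dish2 and the x axis of station, either way round below 0.07 rad or angle between the y axis of dish2 and the x axis of station, either way round below 0.07 rad) and height (world z) of dish2 below 0.004 m and angle between dish2's own z axis and vertical below 0.05 rad and linear speed of dish2 below 0.01 m/s) or (x of dish3 in the frame of zoneC between -0.004 and 0.004 m and y of dish3 in the frame of zoneC between -0.006 and 0.006 m and (angle between the x axis of dish3 and the x axis of station, either way round below 0.07 rad or angle between the y axis of dish3 and the x axis of station, either way round below 0.07 rad) and height (world z) of dish3 below 0.004 m and angle between dish3's own z axis and vertical below 0.05 rad and linear speed of dish3 below 0.01 m/s))).
It fails at once if a dish is lifted off the bench by more than 12 mm or tipped by more than 0.2 rad (height (world z) of any of dish1, dish2, dish3 above 0.012 m or angle between any of dish1, dish2, dish3's own z axis and vertical above 0.2 rad).
It fails at once if the vial, bottle or beaker is shifted by more than 15 mm or tipped by more than 0.3 rad (distance of any of vial, bottle, beaker from where it was at the start of the episode above 0.015 m or angle between any of vial, bottle, beaker's own z axis and vertical above 0.3 rad).
It also fails if it takes over 72 s, if anything falls off the work surface, if the arm or the gripper's body presses on something with over 40 N, if the wrist force passes 120 N, or if a joint passes its speed limit or range.

### The arm

A 6-joint arm with a two-finger parallel gripper is mounted at the origin on the work surface. World frame = base frame: x ahead of the robot, y to its left, z up, the work surface at z = 0. Lengths are in m, angles in degrees, forces in N, time in s.
With the tool pointing down it reaches from about 0.325 to 0.85 m from the base axis. Payload 15.5 kg.
Tool frame: the origin (TCP) lies at the very end of the fingers, on their centre line; the grasp point (between the pads) lies arm.grip_depth behind it (arm.grip_depth is the distance from the TCP to the grasp point, in m); z points along the fingers, y is the line along which they close (so a half turn about z gives the same grasp; the last joint's range is limited). The gripper opens to 91 mm and grips with 3 to 60 N. Pads are 32 mm wide; open, the fingers measure 118 mm over their backs; the gripper's body (76 mm by 178 mm) begins 60 mm behind the grasp point.
Start: joints at [-80.587, 28.281, 77.091, -0, 74.628, -5.472], TCP at [0.161, -0.604, 0.214] pointing down, gripper open.
Joint ranges: [-166.48, 166.48], [-47.26, 123.95], [12.59, 153.08], [-70.14, 250.14], [6.76, 159.57], [-176.63, 176.63]. Speed limits (degrees/s): [108.29, 108.29, 147.25, 172.46, 172.46, 172.46].

### API

Orientations are given as a 3x3 rotation matrix whose columns are the frame's x, y, z axes.
In Python, from rig import arm gives the robot as it stands. Calls block until the motion is done:
- arm.move_to(position, orientation): joint-space move of the TCP to a pose.
- arm.move_l(position, orientation=None, feed=0.15): straight line of the TCP; orientation=None keeps the orientation; feed is the mean speed in m/s.
- arm.move_joints(angles): joint-space move.
- arm.grip(opening): finger opening in m; the grip force is fixed at half the most; returns when the fingers have stopped.
- arm.sleep(seconds).
- arm.solve_ik(position, orientation): joint angles nearest the present ones, or None.
- arm.snapshot(name): name is "scene" or "top" or "wrist"; returns the picture (420x560x3 uint8, red, green, blue); there is no depth.
- arm.get_calibration(name): a dict with "intrinsics" (3x3 intrinsics, pixels), "cam_to_world" (4x4, takes a point from camera to world coordinates). Camera axes: x right, y down, z forward; pixel columns grow to the right and rows downward; lengths in m; the calibration is good to about 2 mm. A picture is of the moment at which its call begins: read the wrist's pose just before it. get_calibration takes no time and is no camera call; for the wrist camera it gives the pose at the moment of the call.
A pose or a line that the arm cannot do raises arm.Unreachable and nothing moves.
- arm.sign_off(): hands the job in; it is judged then, once.
Readings, each from a call of its own:
- arm.current_t(): time.
- arm.current_joint_positions(): joint angles.
- arm.current_dq(): joint speeds.
- arm.current_tau(): joint torques, N m.
- arm.current_ee_pos(): TCP position.
- arm.current_tool_rot(): TCP orientation.
- arm.current_force(): force on the tool from outside, world axes, zero at the start.
- arm.current_torque(): the same for the moment, N m.
- arm.current_width(): finger opening in m.
- arm.current_grasp_force(): force on a finger pad.
Only numpy, scipy, OpenCV 4.12 (cv2) and the standard library are available. Lean on these libraries where they do the work, as an engineer would, in place of code of your own. Each camera call takes 0.05 s, during which the arm holds its last target. There are 200 camera calls.

## Working session

There is one attempt and no reset: what is moved stays moved. The work goes in short steps, each a Python script; the robot and the scene stay as the last script left them, time stands still between calls to the robot, and variables do not carry over. Pictures are saved under pics/ and viewed, at most 10 in all, crops included, and the job is handed in when it is done.

```bash
ls; mkdir -p pics; python3 - <<'E'
from rig import arm
import cv2,numpy as np
for n in("top","scene"):
    im=arm.snapshot(n); cv2.imwrite(f"pics/{n}0.png",im[:,:,::-1]); c=arm.get_calibration(n); print(n,np.round(c["intrinsics"],1).tolist(),np.round(c["cam_to_world"],3).tolist())
print(arm.grip_depth,arm.current_t(),arm.current_width(),arm.current_tool_rot())
E
```

```text
pics
top [[466.2, 0.0, 283.2], [0.0, 466.2, 210.2], [0.0, 0.0, 1.0]] [[-0.019, -0.992, 0.127, 0.414], [-1.0, 0.017, -0.011, 0.037], [0.009, -0.127, -0.992, 1.248], [0.0, 0.0, 0.0, 1.0]]
scene [[499.4, 0.0, 282.2], [0.0, 499.4, 207.3], [0.0, 0.0, 1.0]] [[-0.319, 0.716, -0.621, 1.219], [0.948, 0.249, -0.2, 0.263], [0.011, -0.652, -0.758, 0.849], [0.0, 0.0, 0.0, 1.0]]
0.0188 0.1 0.09129417090013456 [[ 9.66439303e-01  2.56894989e-01 -1.95935311e-04]
 [ 2.56895046e-01 -9.66438681e-01  1.10038606e-03]
 [ 9.33242009e-05 -1.11379115e-03 -9.99999375e-01]]
```

View pics/top0.png

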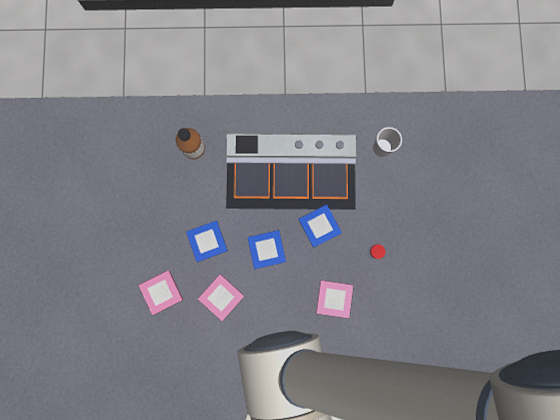

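View pics/scene0.png

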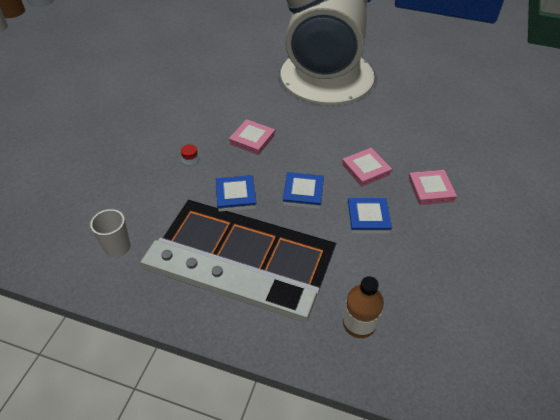

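The top view shows three blue-lidded dishes at (206,241), (267,249) and (320,226). They are the targets, because the similar dishes at (160,292), (221,297) and (335,299) are pink. The zones are at about (252,180), (291,180) and (331,180), the vial at (378,251), the bottle at (190,142) and the beaker at (389,140). The scene view shows the same layout. Next I'll measure poses by casting rays onto planes.

```bash
cat > h.py <<'E'
from rig import arm
import cv2,numpy as np
def rays(px,cal,z):
    K=np.array(cal["intrinsics"]);T=np.array(cal["cam_to_world"])
    px=np.asarray(px,float).reshape(-1,2)
    d=np.c_[px,np.ones(len(px))]@np.linalg.inv(K).T@T[:3,:3].T
    o=T[:3,3]; return (o+d*((z-o[2])/d[:,2])[:,None])[:,:2]
def masks(im):
    h=cv2.cvtColor(im,cv2.COLOR_RGB2HSV)
    return cv2.inRange(h,(105,130,60),(125,255,255)),cv2.inRange(h,(5,130,120),(16,255,255))
def wrap(a,m): return (a+m/2)%m-m/2
def rect(c,cal,z):
    w=rays(c,cal,z).astype(np.float32); (x,y),(a,b),_=r=cv2.minAreaRect(w)
    e=np.diff(cv2.boxPoints(r),axis=0)[0]
    return np.r_[x,y,wrap(np.arctan2(e[1],e[0]),np.pi/2),a,b]
def find(im,cal,zb=.022,zo=0,amin=150):
    out=[]
    for m,z in zip(masks(im),(zb,zo)):
        cs,_=cv2.findContours(m,cv2.RETR_EXTERNAL,cv2.CHAIN_APPROX_NONE)
        out.append([rect(c,cal,z) for c in cs if cv2.contourArea(c)>amin])
    return out
def R(a): # tool down, tool y axis along world direction a+90deg
    c,s=np.cos(a),np.sin(a); return np.array([[c,s,0],[s,-c,0],[0,0,-1]])
E
python3 - <<'E'
from h import *
np.set_printoptions(precision=4,suppress=True)
for n in("top","scene"):
    im=cv2.imread(f"pics/{n}0.png")[:,:,::-1].copy()
    for l in find(im,arm.get_calibration(n)):
        for r in l: print(n,r)
    h=cv2.cvtColor(im,cv2.COLOR_RGB2HSV)
    m=cv2.inRange(h,(0,180,120),(3,255,255))
    c=max(cv2.findContours(m,0,1)[0],key=cv2.contourArea);print('vial',rays(c.reshape(-1,2).mean(0),arm.get_calibration(n),.036))
E
```

```text
top [0.4681 0.0699 0.2015 0.0852 0.0849]
top [0.4928 0.2269 0.3383 0.0852 0.0851]
top [ 0.5282 -0.0721  0.4472  0.0862  0.086 ]
top [ 0.7682  0.2722 -0.417   0.0402  0.0607]
vial [[ 0.4681 -0.2226]]
scene [0.4962 0.2272 0.3344 0.0878 0.0862]
scene [ 0.5298 -0.0717  0.4546  0.0905  0.0852]
scene [0.4709 0.0703 0.2015 0.0903 0.0847]
scene [-0.4655  0.3051  0.3463  0.1399  0.3751]
vial [[ 0.4553 -0.2208]]
```

```bash
python3 - <<'E'
from h import *
np.set_printoptions(precision=4,suppress=True)
arm.move_to([0.50,0.0,0.33],R(0)); arm.sleep(.2)
cal=arm.get_calibration("wrist"); im=arm.snapshot("wrist"); np.savez("w1.npz",im=im,K=cal["intrinsics"],T=cal["cam_to_world"])
cv2.imwrite("pics/w1.png",im[:,:,::-1]); print(np.array(cal["cam_to_world"]),arm.current_ee_pos(),arm.current_t(),arm.current_joint_positions())
for l in find(im,cal):
    for r in l: print(r)
E
```

```text
[[-0.0004 -0.9701 -0.2429  0.5684]
 [-1.      0.0003  0.0003 -0.0001]
 [-0.0003  0.2429 -0.9701  0.4999]
 [ 0.      0.      0.      1.    ]] [ 0.5    -0.0003  0.3299] 2.8417 [-6.8809 12.233  83.7383  0.0003 84.0345 83.1479]
[0.4668 0.0701 0.2011 0.0852 0.085 ]
[0.4913 0.2262 0.3359 0.0849 0.0866]
[ 0.5268 -0.0718  0.4529  0.0863  0.086 ]
[ 0.6477 -0.1036 -0.0257  0.0992  0.0969]
[ 0.6502  0.0022 -0.0257  0.0988  0.0966]
[ 0.6528  0.1086 -0.0263  0.0987  0.0964]
```

View pics/w1.png

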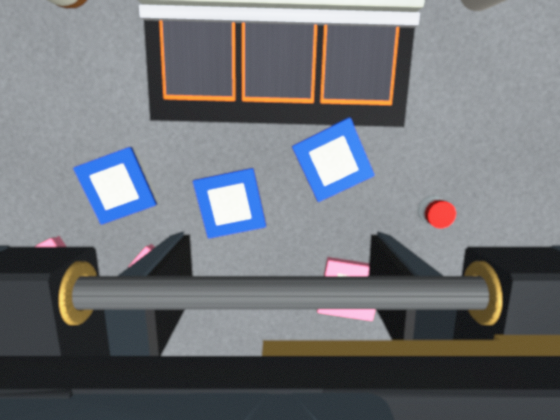

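The wrist view shows the three blue dishes at (115,185), (230,203) and (333,160). The frames are at (198,60), (279,62) and (360,63), and the vial is at (441,213). The wrist and top estimates agree to about 2 mm, and the station yaw is about -0.026 rad. I'll start with dish3 to zone C.

```bash
cat >> h.py <<'E'
YAW=-.026; N=np.array([np.cos(YAW),np.sin(YAW)])
Z={k:np.array(v)+.005*N for k,v in dict(C=(.6477,-.1036),B=(.6502,.0022),A=(.6528,.1086)).items()}
H=.005
def f(): return np.array(arm.current_force())
def job(dish,zone):
    p=np.array(dish[:2]); a=dish[2]; P=lambda q,z:[q[0],q[1],z]
    arm.move_to(P(p,.12),R(a)); arm.grip(.0913)
    arm.move_l(P(p,.03),R(a)); arm.sleep(.2); f0=f()
    for z in (.025,.021,.018,.015):
        arm.move_l(P(p,z),R(a),feed=.05); d=f()-f0
        if np.abs(d).max()>6: print("touch",z,d); arm.move_l(P(p,.05),R(a)); return False
    arm.move_l(P(p,H),R(a),feed=.08); arm.grip(.080)
    print("grip",arm.current_width(),arm.current_grasp_force(),f()-f0)
    q=Z[zone]; arm.move_l(P(q-.1*N,H),R(YAW),feed=.08)
    arm.move_l(P(q-.012*N,H),R(YAW),feed=.08); arm.sleep(.2); f0=f()
    for s in np.arange(-.011,.0121,.001):
        arm.move_l(P(q+s*N,H),R(YAW),feed=.03); d=f()-f0
        if d[0]<-10: break
    print("ledge",s,d); arm.grip(.0913)
    print("open",arm.current_width(),arm.current_ee_pos(),f())
    e=np.array(arm.current_ee_pos()); arm.move_l(e+[0,0,.1]); print("t",arm.current_t()); return True
E
python3 - <<'E'
from h import *
np.set_printoptions(precision=4,suppress=True)
print(job((.5268,-.0718,.452),"C"))
arm.move_to([0.50,0.0,0.33],R(0)); arm.sleep(.2)
cal=arm.get_calibration("wrist"); im=arm.snapshot("wrist"); cv2.imwrite("pics/w2.png",im[:,:,::-1])
for l in find(im,cal):
    for r in l: print(r)
print(arm.current_t())
E
```

```text
grip 0.08635532731688453 29.999518990516663 [-0.6649 -0.3682 -0.8876]
ledge 0.004000000000000014 [-14.0883  -0.1404  13.8489]
open 0.09127001782282669 [ 0.6571 -0.1039  0.0049] [ 0.5719 -0.8154  0.4417]
t 13.6583
True
[0.4668 0.0701 0.2011 0.0852 0.0851]
[0.4913 0.2262 0.334  0.0848 0.0867]
[ 0.6524 -0.1032 -0.0266  0.0875  0.0852]
[ 0.6474 -0.1036 -0.0254  0.0991  0.0963]
[ 0.6505  0.0023 -0.0254  0.0988  0.0971]
[ 0.653   0.1086 -0.0254  0.0988  0.0968]
15.0333
```

View pics/w2.png

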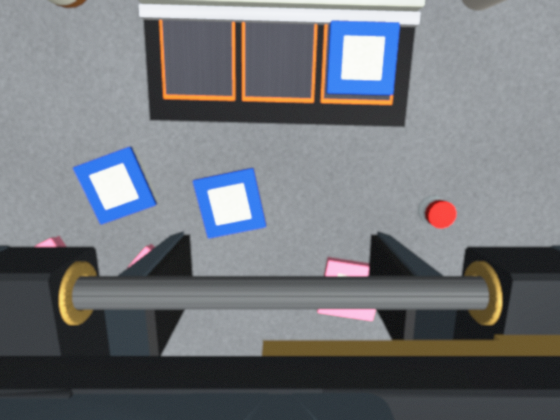

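The view shows the dish centred in zone C at (363,58), against the ledge and square. The vial at (441,213) hasn't moved. Now the other two dishes.

```bash
python3 - <<'E'
from h import *
np.set_printoptions(precision=4,suppress=True)
ok=job((.4668,.0701,.201),"B") and job((.4913,.2262,.335),"A")
arm.move_to([0.50,0.0,0.33],R(0)); arm.sleep(.2)
cal=arm.get_calibration("wrist"); im=arm.snapshot("wrist"); cv2.imwrite("pics/w3.png",im[:,:,::-1])
for l in find(im,cal):
    for r in l: print(r)
print(ok,Z,arm.current_t())
E
```

```text
grip 0.08561303988642094 29.999646842479706 [ 0.0996 -1.0406 -1.8926]
ledge 0.004000000000000014 [-12.2156   0.0446  11.1806]
open 0.09129566479389892 [0.6596 0.0018 0.0049] [-0.1741  0.4551  0.0495]
t 26.7417
grip 0.08557642741158171 29.9996155500412 [ 1.4062  0.5483 -1.088 ]
ledge 0.003000000000000013 [-14.8264   0.4151  13.4196]
open 0.0913476226410236 [0.6612 0.1083 0.0049] [-0.3061  0.1918  0.5842]
t 38.6667
[ 0.6523 -0.1032 -0.0259  0.0875  0.0852]
[ 0.655   0.002  -0.0257  0.0835  0.0851]
[ 0.6578  0.1086 -0.0265  0.0879  0.085 ]
[ 0.6474 -0.1035 -0.0251  0.099   0.0964]
[ 0.6505  0.002  -0.0244  0.0982  0.0972]
[ 0.653   0.1082 -0.0251  0.0985  0.0968]
True {'C': array([ 0.6527, -0.1037]), 'B': array([0.6552, 0.0021]), 'A': array([0.6578, 0.1085])} 40.0583
```

View pics/w3.png

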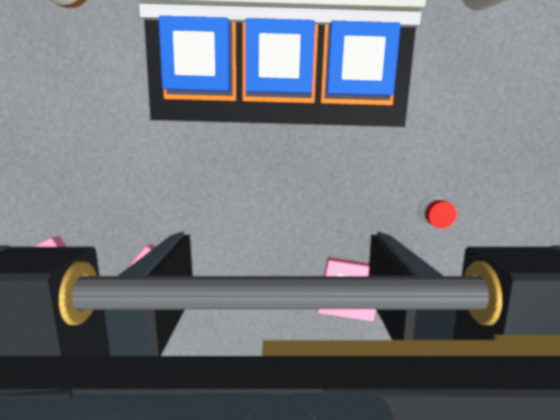

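All three dishes, at (194,55), (279,56) and (363,58), are square, in line and against the ledge. They measure within 1 mm of their zone centres, and the vial hasn't moved.

```bash
python3 -c "
from rig import arm
print(arm.sign_off())"
```

```text
the job is handed in; nothing more can be done
None
```

The job is handed in at about 40 s: all three blue dishes are in their zones against the ledge, within about 1 mm of centre by the wrist camera; the vial is undisturbed, but I did not re-measure the bottle and beaker at the end.

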